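Latch the hold-down clamp over the pyramid adapter

ROBOT

A 6-joint arm with a two-finger parallel gripper is mounted at the origin on the work surface. World frame = base frame: x ahead of the robot, y to its left, z up, the work surface at z = 0. Lengths are in m, angles in rad, forces in N, time in s.
With the tool pointing down it reaches from about 0.425 to 1.125 m from the base axis. Payload 14.9 kg.
Tool frame: the origin (TCP) lies between the finger pads; the fingertips stand bot.nose_length ahead of it and the grasp point (between the pads) lies 3 mm ahead of it (bot.nose_length is the distance from the TCP to the fingertips, in m); z points along the fingers, y is the line along which they close (so a half turn about z gives the same grasp; the last joint's range is limited). The gripper opens to 91 mm and grips with 3 to 60 N. Pads are 32 mm wide; open, the fingers measure 118 mm over their backs; the gripper's body (76 mm by 178 mm) begins 60 mm behind the grasp point.
Start: joints at [-1.3, 0.379, 1.734, -0, 1.028, -0.033], TCP at [0.209, -0.668, 0.236] pointing down, gripper open.
Joint ranges: [-2.77, 2.77], [-0.74, 2.19], [0, 2.66], [-1.06, 4.2], [0.31, 2.87], [-3.08, 3.08]. Speed limits (rad/s): [1.89, 1.89, 2.39, 3.14, 3.14, 3.14].

INTERFACE

Orientations are given as a 3x3 rotation matrix whose columns are the frame's x, y, z axes.
In Python, from plant import bot gives the robot as it stands. The module is installed in compiled form; this text tells all that it offers.
- The arm moves only by the shell command python3 -m handwheel 'ROWS' [OPENING] [FORCE]. ROWS is JSON, one flat list of numbers, 4 for each row, row after row: the shift along the tool's x, y, z in mm, then the turn about the tool's z in degrees. A call has 1 to 20 rows; each row is the pose to reach, as a shift and turn from the pose commanded when the call began, along the tool's axes at that moment; what a row does not reach only later rows make up. A row lasts 1/12 s, in which the tool goes at most 41.7 mm and 7.16 degrees, less where a joint would pass 70% of its speed; a pose out of reach is approached as far as the arm can. A call with a gripper value outside its range is refused whole. OPENING is the opening, from 0 (shut) to 1 (fully open), set as the call begins (- or left out, the last holds). The fingers move at their own pace and stop on an object; FORCE is the grip in N (left out, the last holds). Time passes only in rows, so rows that repeat a pose let the fingers close. It gives the time, the measured TCP pose, the force, the opening and the grip force at its end, in the units of the state.
- bot.read_state(): the state, without advancing time (a new reading comes with each control period).
- bot.snapshot(name): name is "side" or "top" or "wrist"; returns a dict with "color" (420x560x3 uint8, red, green, blue), "mtx" (3x3 intrinsics, pixels), "T" (4x4, takes a point from camera to world coordinates). Camera axes: x right, y up, looking along -z (the intrinsics and any distortion apply to the point x, -y, -z); pixel columns grow to the right and rows downward; lengths in m; the calibration is good to about 2 mm. A picture is of the moment at which its call begins. There is no depth.
- bot.finish_job(): hands the job in; it is judged then, once.
Trained networks look in a picture, given as the dict that the camera call returned (one of the last four; its "shot" number tells which), for a name from the list of things; names that differ only in an ending like _2 or _b are one class to them, and where a whole thing is asked for, a point or a joint stands for the part that bears it (a point fixed in the world has none). Each returns a list of dicts, best first, with "confidence" (0 to 1); they miss things now and then, are a little off and sometimes report something else, mostly with a low value. They report only what shows in the picture. A call takes as long as a camera call. They do not tell look-alikes from the thing itself.
- bot.masks_of(picture, label): "mask" (420x560 bool, what is visible of it) and "bbox" ([left, top, right, bottom] in pixels, round what is visible of it).
The state is a dict: "t": time; "joints": joint angles; "joint_vel": joint speeds; "effort": joint torques, N m; "position": TCP position; "tcp_rot": TCP orientation; "wrist_force": force on the tool from outside, world axes, zero at the start; "wrist_torque": the same for the moment, N m; "width": finger opening in m; "grip_force": force on a finger pad.
Only numpy, scipy, OpenCV 4.12 (cv2) and the standard library are available. Lean on these libraries where they do the work, as an engineer would, in place of code of your own. Each camera call takes 0.05 s, during which the arm holds its last target. There are 200 camera calls.

TASK

Two sprung hold-down clamps stand on the cart with their levers up; one has the pyramid adapter in its nest, the other a flat rotator disc. Press the lever of the clamp with the pyramid adapter down by its end paddle until the detent catches and keeps it down, then let go. Leave the other clamp's lever up and the adapter lying in its nest.

Things in the scene. Friction and masses are not known exactly. Their poses are not given: they have to be found in the camera images.
- clamp_paddle (a point): Top centre of the black paddle (44 mm along the lever, 40 across, 10 thick) ending the fork lever of the clamp holding the adapter. 165 mm from the hinge pin, which is 30 mm above the cart. Site x: along the lever towards the hinge; z: paddle's upper normal. It moves with the lever: 96 mm above the cart when up, 35 latched, shifting 10 mm away from the hinge; nothing lies below it.
- clamp_lever (a joint): That lever's angle, rad: 0 up (22 deg above level), grows as pressed; 0.37 (about level) when the detent holds it, stop at 0.41. The spring pushes the paddle up with 3 N (top) to 5 N (bottom); the ball detent at 0.24 to 0.31 raises the force to about 12 N. Pressed past 0.35 it stays down; less, it springs up.
- adapter: Loose aluminium pyramid adapter, 0.12 kg: round flange 50 mm wide, 7 thick, with a four-sided boss 20 mm wide, 26 mm high in all. Origin: centre of underside, z up. It lies 15 mm above the cart in its clamp's nest, 80 mm from the hinge; the fork bars pass beside the boss. Clamp: fixed grey base 170 x 104 x 15 mm, detent post to 51 mm high beside the lever, 40 mm from the paddle's centre.
- clamp_b_lever (a joint): Lever angle in rad of the other clamp, which looks the same but has a flat round rotator disc (50 mm across, 7 mm high) in its nest; 0 is up, grows as pressed. It must stay up.
Things that resemble listed ones, but are neither listed nor needed, are in the scene too. What is shaped like the part that bears clamp_paddle but pink is not meant. What is shaped like the adapter but pink is not meant.

How it is judged:
By the outcome, as a careful person would: the job done as asked, in the order asked, and still so for the second after the job is handed in, with the robot touching nothing.
It also fails if it takes over 32 s, if anything falls off the work surface, if the arm or the gripper's body presses on something with over 40 N, if the wrist force passes 120 N, or if a joint passes its speed limit or range.

## Working session

There is one attempt and no reset: what is moved stays moved. The work goes in short steps, Python scripts to look and compute and a shell command to move; the robot and the scene stay as the last step left them, time stands still between calls to the robot, and variables do not carry over. Pictures are saved under pics/ and viewed, at most 10 in all, crops included, and the job is handed in when it is done.

```bash
mkdir -p pics; cat > h.py <<'E'
from plant import bot
import numpy as np, cv2
def shot(n,f=None):
    p=bot.snapshot(n)
    if f: cv2.imwrite('pics/'+f,p['color'][:,:,::-1])
    return p
def ray(p,u,v,z):
    T=np.array(p['T']);d=np.linalg.inv(p['mtx'])@[u,v,1];d=T[:3,:3]@[d[0],-d[1],-d[2]];o=T[:3,3]
    return o+d*(z-o[2])/d[2]
def proj(p,X):
    T=np.array(p['T']);c=np.linalg.inv(T)@np.r_[X,1];q=np.array(p['mtx'])@[c[0],-c[1],-c[2]];return q[:2]/q[2]
E
python3 - <<'E'
from h import *
np.set_printoptions(precision=3,suppress=True)
ims=[]
for n in('top','side'):
    p=shot(n);ims.append(p['color']);print(n,np.array(p['T'])[:3])
    for l in('clamp_paddle','adapter','clamp_lever'):
        for r in bot.masks_of(p,l)[:4]:
            m=r['mask'];v,u=np.nonzero(m);print(l,round(r['confidence'],2),np.round(r['bbox']),u.mean().round(),v.mean().round(),p['color'][m].mean(0).round(), ray(p,u.mean(),v.mean(),.096))
cv2.imwrite('pics/a.png',ims[0][:,:,::-1]);cv2.imwrite('pics/b.png',ims[1][:,:,::-1])
s=bot.read_state();print(s['tcp_rot'],s['t'],bot.nose_length)
E
```

```text
top [[-0.024  0.995 -0.095  0.45 ]
 [-1.    -0.023  0.015  0.003]
 [ 0.013  0.095  0.995  1.049]]
clamp_paddle 0.8 [193. 168. 219. 243.] 209.0 211.0 [68. 69. 64.] [0.548 0.156 0.096]
clamp_paddle 0.68 [138. 257. 174. 339.] 153.0 308.0 [95. 57. 66.] [0.33  0.284 0.096]
adapter 0.7 [202. 192. 223. 212.] 210.0 203.0 [126. 125. 121.] [0.568 0.153 0.096]
adapter 0.67 [154. 167. 173. 190.] 163.0 176.0 [139.  81.  94.] [0.634 0.264 0.096]
clamp_lever 0.91 [139. 260. 170. 340.] 153.0 310.0 [94. 56. 65.] [0.326 0.284 0.096]
clamp_lever 0.66 [196. 170. 221. 241.] 209.0 212.0 [68. 69. 64.] [0.548 0.155 0.096]
side [[-0.95   0.233 -0.209  0.326]
 [-0.312 -0.732  0.605  0.643]
 [-0.012  0.64   0.768  0.92 ]]
clamp_paddle 0.6 [282. 355. 390. 401.] 346.0 379.0 [142.  77.  89.] [0.325 0.301 0.096]
adapter 0.8 [172. 332. 199. 356.] 185.0 343.0 [203. 107. 126.] [0.616 0.325 0.096]
adapter 0.67 [231. 283. 255. 311.] 241.0 298.0 [137. 134. 128.] [0.552 0.207 0.096]
clamp_lever 0.93 [201. 274. 285. 301.] 250.0 285.0 [95. 96. 86.] [0.547 0.175 0.096]
clamp_lever 0.68 [285. 356. 387. 400.] 345.0 379.0 [145.  78.  90.] [0.327 0.301 0.096]
[[ 0.954  0.299 -0.   ]
 [ 0.299 -0.954  0.   ]
 [ 0.    -0.    -1.   ]] 0.4 0.022
```

View pics/a.png

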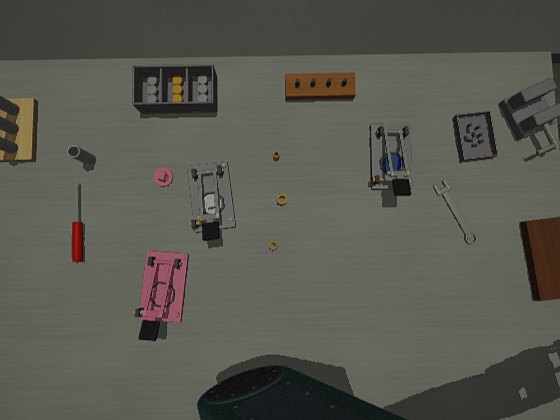

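View pics/b.png

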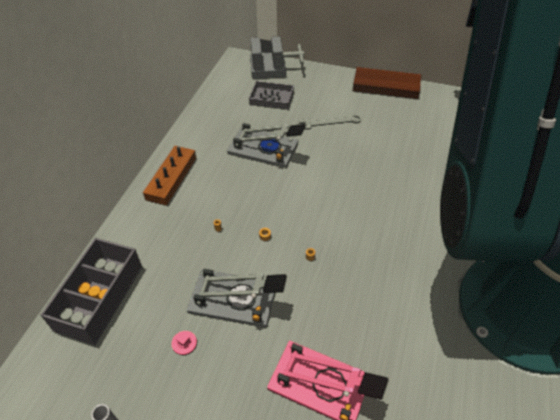

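```bash
python3 - <<'E'
from h import *
np.set_printoptions(precision=4,suppress=True)
ims=[]
for n,box in(('top',(170,145,260,260)),('side',(170,245,300,335))):
    p=shot(n);c=p['color'];a,b,e,f=box
    ims.append(cv2.resize(c[b:f,a:e],(400,int(400*(f-b)/(e-a))),interpolation=2)[:,:,::-1])
    d=(c.max(2)<45).astype(np.uint8);k,l,s,ce=cv2.connectedComponentsWithStats(d[b:f,a:e])
    for i in range(1,k):
        if s[i,4]>12: u,v=ce[i]+[a,b];print(n,s[i,4],ce[i]+[a,b],ray(p,u,v,.091)[:2],ray(p,u,v,.03)[:2])
h=max(i.shape[0] for i in ims)
cv2.imwrite('pics/c.png',np.hstack([cv2.copyMakeBorder(i,0,h-i.shape[0],0,0,0) for i in ims]))
E
```

```text
top 30 [220.4333 172.8667] [0.6397 0.1286] [0.6518 0.1366]
top 23 [195.4783 175.8261] [0.6338 0.1875] [0.6455 0.1993]
top 18 [202.7222 191.7778] [0.5954 0.1707] [0.6047 0.1814]
top 18 [195.4444 224.9444] [0.5175 0.1881] [0.5218 0.1999]
top 308 [210.4351 230.724 ] [0.5032 0.1533] [0.5066 0.1628]
side 20 [208.35 273.75] [0.6359 0.1732] [0.6587 0.1387]
side 308 [274.2468 283.6201] [0.5029 0.1548] [0.5159 0.1189]
side 43 [201.0233 301.1628] [0.6245 0.2351] [0.6465 0.2052]
```

View pics/c.png

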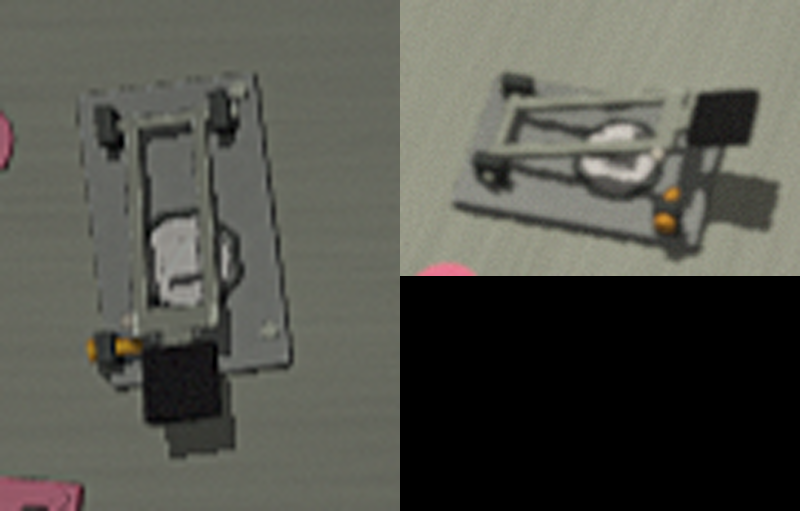

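Grey clamp holding the silver pyramid adapter: paddle at top px (210,231) and side px (274,284), which both give about (0.503, 0.154, 0.091). Post beside it at top px (195,225). The blue-disc clamp is at (393,162), far away.

```bash
python3 -m handwheel '[340,-279,0,0,340,-279,0,0,340,-279,0,0,340,-279,0,0,340,-279,0,0,340,-279,0,0,340,-279,0,0,340,-279,0,0,340,-279,0,0,340,-279,0,0,340,-279,0,0,340,-279,0,0,340,-279,0,0]' 0 20; python3 -m handwheel '[180,-418,0,-12,180,-418,0,-12,180,-418,0,-12,180,-418,0,-12,180,-418,0,-12,180,-418,0,-12,180,-418,0,-12,180,-418,0,-12,180,-418,0,-12,180,-418,0,-12,180,-418,0,-12,180,-418,0,-12,180,-418,0,-12,180,-418,0,-12,180,-418,0,-12,180,-418,0,-12]'
```

```text
t: 1.58
position: [0.4509, -0.2992, 0.2361]
tcp_rot: [[0.953, 0.301, 0.0], [0.301, -0.953, -0.0], [0.0, 0.0, -1.0]]
wrist_force: [0.2, -0.3, -0.3]
width: 0.0073
grip_force: 0.0
t: 2.92
position: [0.4972, 0.1513, 0.2359]
tcp_rot: [[0.872, 0.489, -0.0], [0.489, -0.872, -0.0], [-0.0, 0.0, -1.0]]
wrist_force: [-1.1, 0.5, -0.3]
width: 0.0005
grip_force: 0.0
```

```bash
python3 -m handwheel '[1,-1,40,7,1,-1,75,14,1,-1,96,21,1,-1,96,24,1,-1,96,24,1,-1,96,24]'; python3 - <<'E'
from h import *
ims=[shot(n)['color'] for n in('top','side','wrist')]
a=cv2.resize(ims[0][130:280,140:300],(400,375));b=cv2.resize(ims[1][205:355,150:310],(400,375))
cv2.imwrite('pics/d.png',np.hstack([a,b])[:,:,::-1])
E
```

```text
t: 3.42
position: [0.4978, 0.1533, 0.1402]
tcp_rot: [[0.995, 0.095, 0.0], [0.095, -0.995, 0.0], [0.0, -0.0, -1.0]]
wrist_force: [-0.4, -0.2, 0.3]
width: 0.0001
grip_force: 0.0
```

View pics/d.png

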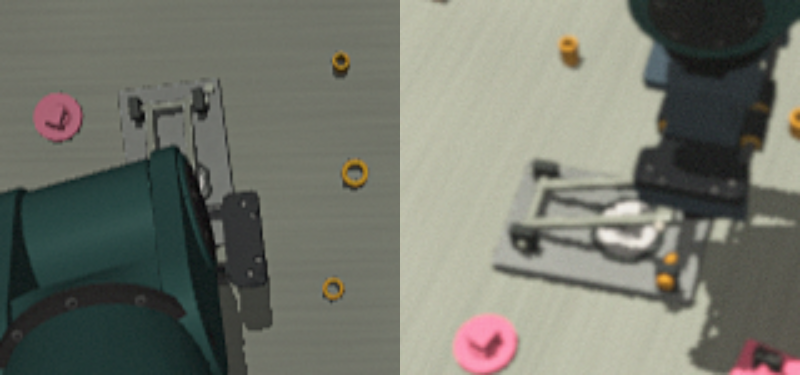

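The gripper is above the paddle, over the right clamp and clear of its post. Pressing now.

```bash
python3 -m handwheel '[0,0,15,0,0,0,25,0,-1,0,35,0,-1,0,42,0,-2,0,49,0,-2,0,56,0,-2,0,62,0,-2,0,68,0,-2,0,73,0,-2,0,77,0,-2,0,80,0,-2,0,80,0]'
```

```text
t: 4.57
position: [0.4953, 0.1538, 0.0593]
tcp_rot: [[0.996, 0.094, -0.0], [0.094, -0.996, -0.0], [-0.0, 0.0, -1.0]]
wrist_force: [-0.3, -0.0, 0.2]
width: 0.0006
grip_force: 0.0
```

```bash
python3 -m handwheel '[0,0,2,0,0,0,4,0,0,0,4,0]'; python3 -m handwheel '[0,0,2,0,0,0,2,0]'
```

```text
t: 4.82
position: [0.4956, 0.1539, 0.0559]
tcp_rot: [[0.996, 0.094, 0.0], [0.094, -0.996, 0.0], [0.0, -0.0, -1.0]]
wrist_force: [-2.0, 0.8, 6.2]
width: 0.0008
grip_force: 2.6
t: 4.98
position: [0.4956, 0.1539, 0.0541]
tcp_rot: [[0.996, 0.094, 0.0], [0.094, -0.996, 0.0], [0.0, -0.0, -1.0]]
wrist_force: [-3.6, 0.1, 8.9]
width: 0.0001
grip_force: 4.4
```

Past the latch (surface about 32 mm). Retracting and checking.

```bash
python3 -m handwheel '[0,0,-15,0,0,0,-50,0,0,0,-90,0,0,0,-130,0,0,0,-170,0,0,0,-180,0]'; python3 -m handwheel '[60,250,0,0,60,250,0,0,60,250,0,0,60,250,0,0,60,250,0,0,60,250,0,0,60,250,0,0,60,250,0,0,60,250,0,0]'; python3 - <<'E'
from h import *
ims=[shot(n)['color'] for n in('top','side')]
a=cv2.resize(ims[0][140:260,160:288],(400,375),interpolation=2);b=cv2.resize(ims[1][225:345,170:298],(400,375),interpolation=2)
cv2.imwrite('pics/e.png',np.hstack([a,b])[:,:,::-1])
E
```

```text
t: 5.48
position: [0.4979, 0.1545, 0.2401]
tcp_rot: [[0.996, 0.094, 0.008], [0.094, -0.996, 0.002], [0.008, -0.001, -1.0]]
wrist_force: [1.5, 0.5, 1.1]
width: 0.0001
grip_force: 0.0
t: 6.23
position: [0.5785, -0.0894, 0.2334]
tcp_rot: [[0.996, 0.093, -0.001], [0.093, -0.996, 0.0], [-0.001, -0.0, -1.0]]
wrist_force: [0.2, 0.0, -0.4]
width: 0.0004
grip_force: 0.0
```

View pics/e.png

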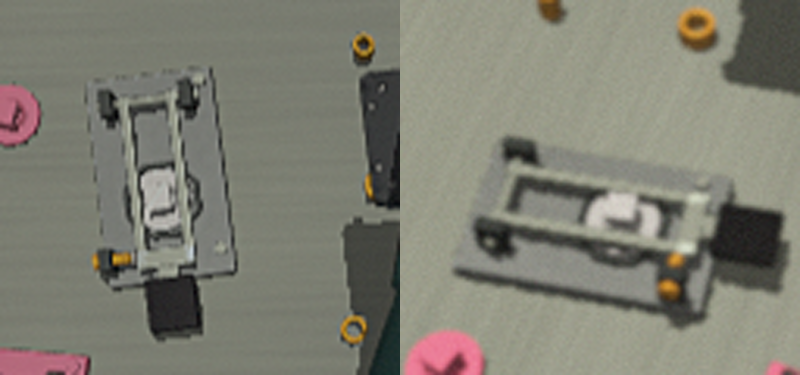

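The lever stays level with its paddle down, in crop at (175,305) and (748,235). The adapter is still in its nest between the bars, and the arm is clear.

```bash
python3 -m handwheel '[0,0,0,0,0,0,0,0,0,0,0,0]' && python3 -c "
from plant import bot;print(bot.finish_job())"
```

```text
t: 6.58
position: [0.5787, -0.0886, 0.234]
tcp_rot: [[0.995, 0.095, 0.0], [0.095, -0.995, -0.0], [0.0, 0.0, -1.0]]
wrist_force: [-0.0, -0.5, 0.0]
width: 0.0009
grip_force: 0.0
the job is handed in; nothing more can be done
None
```

The adapter clamp's lever is pressed down and held by its detent, with the adapter still in its nest; the other clamp was not touched, the arm is clear, and the job was handed in at about 6.6 s.

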